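# Turn a circuit board over on its soldering frame with a flat lifter

### The arm

A 6-joint arm with a two-finger parallel gripper is mounted at the origin on a cart in front of the work surface, level with it; the furniture and walls round the work are solid. World frame = base frame: x ahead of the robot, y to its left, z up, the work surface at z = 0. Lengths are in m, angles in rad, forces in N, time in s.
With the tool pointing down it reaches from about 0.35 to 0.775 m from the base axis. Payload 5.5 kg.
Tool frame: the origin (TCP) lies at the very end of the fingers, on their centre line; the grasp point (between the pads) lies 19 mm behind it; z points along the fingers, y is the direction in which the jaws open and shut (so a half turn about z gives the same grasp; the last joint's range is limited). The gripper opens to 85 mm and grips with 20 to 120 N. Pads are 22 mm wide; open, the fingers measure 114 mm over their backs; the gripper's body (76 mm by 85 mm) begins 54 mm behind the grasp point. The pads swing forward as they close: fully open they stand 13 mm farther back than shut.
Start: joints at [-1.43, 0.313, 0.046, 1.304, 0, 1.431], TCP at [0.159, -0.553, 0.231] pointing down, gripper open.
Joint ranges: [-2.76, 2.76], [-0.86, 1.69], [-1.03, 1.26], [-2.2, 2.34], [-1.47, 1.5], [-3.14, 3.14]. Speed limits (rad/s): [2.57, 2.57, 3.14, 3.14, 3.14, 3.14].

### API

Orientations are given as a unit quaternion [w, x, y, z].
In Python, from workcell import get_state, vision, workorder, silhouettes, tip_of gives the robot as it stands.
- The arm moves only by the shell command python3 -m inch 'ROWS' [FORCE]. ROWS is JSON, a list of rows, each a list of 7 numbers: the shift along the tool's x, y, z in cm, then the turn, a rotation vector about the tool's x, y, z in degrees, then the finger opening in cm, from 0 to 8.54. In form: [[dx, dy, dz, rx, ry, rz, hand], ...]. A call has 1 to 5 rows; each row shifts and turns the commanded pose from where the row before left it, along the tool's axes as they then stand; what a row does not reach is not made up. A row lasts 1/10 s, in which the tool goes at most 50 mm and 8.59 degrees, less where a joint would pass 70% of its speed; a pose out of reach is approached as far as the arm can. A call with a gripper value outside its range is refused whole. The fingers move at their own pace and stop on an object; FORCE is the grip in N (left out, the last holds). Time passes only in rows, so rows that do not move let the fingers close. It gives the time, the measured TCP pose, the force and the opening at its end, in the units of the state.
- get_state(): the state, without advancing time (a new reading comes with each control period).
- vision.read_camera(name): name is "scene" or "top" or "wrist"; returns a dict with "pixels" (400x640x3 uint8, red, green, blue), "depth" (400x640 float32, m along the optical axis (not along the pixel's ray), 0 where there is no reading), "mtx" (3x3 intrinsics, pixels), "T" (4x4, takes a point from camera to world coordinates); the wrist camera has in their place "tool_from_camera" (4x4, takes a point from camera to tool coordinates, whose origin is the TCP and whose axes are the flange's). Camera axes: x right, y up, looking along -z (the intrinsics and any distortion apply to the point x, -y, -z); pixel columns grow to the right and rows downward; lengths in m; the calibration is good to about 2 mm. A picture is of the moment at which its call begins: read the wrist's pose just before it.
- workorder.hand_in(): hands the job in, once; it reports no verdict.
Trained networks look in a picture, given as the dict that the camera call returned (one of the last four; its "shot" number tells which), for a name from the list of things; names that differ only in an ending like _2 or _b are one class to them, and where a whole thing is asked for, a point or a joint stands for the part that bears it (a point fixed in the world has none). Each returns a list of dicts, best first, with "confidence" (0 to 1); they miss things now and then, are a little off and sometimes report something else, mostly with a low value. They report only what shows in the picture. A call takes as long as a camera call. They do not tell look-alikes from the thing itself.
- silhouettes(picture, label): "mask" (400x640 bool, what is visible of it) and "location" ([column, row] in pixels, amid what is visible of it).
- tip_of(picture, label): "location" ([column, row] in pixels: a listed point, or the origin of a listed thing).
The state is a dict: "clock": time; "joint_pos": joint angles; "qvel": joint speeds; "tau": joint torques, N m; "tcp_pos": TCP position; "orientation": TCP orientation; "wrist_force": force on the tool from outside, world axes, zero at the start; "ft_torque": the same for the moment, N m; "finger_gap": finger opening in m.
Only numpy, scipy, OpenCV 4.12 (cv2) and the standard library are available. Lean on these libraries where they do the work, as an engineer would, in place of code of your own. Each camera call takes 0.05 s, during which the arm holds its last target.

### The job

The small green circuit board lies parts side up on the lower, left half of the soldering frame and must be turned so that its solder side faces up. Take the orange-handled flat lifter from its sloping stand, slide its blade under the board's overhanging left edge, and tip the board up and over the step so that it lies flat, parts side down, on the higher, right half of the frame; the gripper must not touch the board. Then put the lifter back in its stand the way it lay, blade end up, let go, and leave the tape and the battery alone.

Things in the scene. Friction and masses are not known exactly. Their poses are not given: they have to be found in the camera images.
- frame: Fixed soldering frame: grey base 150x72x8 mm, two aluminium rails 37 mm apart, open between. Origin: on the bench below the step, midway. x = turning direction, along the rails, roughly to the robot's right; z up. Lower ledges 55 mm high, x -52 to 0 mm, open at the left end; higher ledges 59 mm high, x 0 to an end stop at +67 mm (65 mm high). Black side lips at y +-26.5 mm, 64 mm high.
- step (a point): Point on the frame midway between the rails at x = 0, at the height of the lower ledges (55 mm above the bench): the foot of the step, about which the board's right edge turns.
- seat (a point): Point on the frame midway between the rails, 27 mm past the step and at the height of the higher ledges (59 mm): about where the middle of the turned board comes to lie. Axes as the frame.
- board_center (a point): Centre of the green board's laminate, 46x62x2 mm, 50 g; parts 7 mm high on top, solder points 2 mm deep below. z: out of the parts side (up at start). y: along the 62 mm side, which lies along the rails. It lies on the lower ledges, right edge 0 to 3 mm from the step, left edge overhanging the rails' ends by 10 to 13 mm. Tipped past upright it falls over the step by itself.
- lifter_grip (a point): Middle of the lifter's orange handle, the place to grip: 16 mm wide (along x), 11 mm thick (along z). -y points to the blade tip. The handle reaches 53 mm from here toward the blade and 45 mm the other way. Lifter 146 mm long, 50 g. In the stand it slopes 30 degrees from level, blade up, its z leaning 30 degrees from vertical; it comes straight out along its z.
- lifter_tip (a point): Middle of the tip of the lifter's steel blade, 100 mm from lifter_grip along -y. The blade is 14 mm wide, 46 mm long and 2 mm thick, flat to the lifter's x and y axes. Axes as lifter_grip.
- stand: Fixed lifter stand: dark base 120x66x8 mm, origin on its underside, two black saddles on it. x: horizontal, along the lying lifter toward its blade, roughly to the robot's right; z up. Along the slope the saddles lie 33 to 45 mm either side of the cradle point; 22 mm or more wide inside, flared, sides as high as the handle's top. End stop 48.5 mm from it, 3.5 mm past the handle end.
- cradle (a point): Point fixed to the stand where lifter_grip is when the lifter lies in the stand (about 52 mm above the bench, midway between the saddles). Its axes are those of the stand.
- tape: Roll of black tape, 62 mm across, 19 mm high, lying flat; a bystander. Origin at the centre of its underside.
- battery: Small battery, 15 x 50 x 15 mm, lying; a bystander. Origin at the centre of its underside.
There are look-alikes about, which are no part of the job. Leave any red look-alike of the part that bears board_center alone.

How it is judged:
On the way, in this order (a step that is already met when the one before it is completed fails the run):
1. the lifter is lifted out of its stand (distance between lifter_grip and cradle above 0.05 m), for 0.2 s.
2. the lifter's blade carries the board up, tilted by more than 20 degrees (angle between board_center's own z axis and vertical above 0.35 rad and contact force between lifter and board above 0.02 N), for 0.05 s.
3. the board lies parts side down, flat, on the higher half of the frame (angle between board_center's own z axis and vertical above 3 rad and x of board_center in the frame of seat between -0.012 and 0.014 m and y of board_center in the frame of seat between -0.007 and 0.007 m and z of board_center in the frame of seat between -0.003 and 0.006 m), for 0.2 s.
At the end, for the whole second after the job is handed in: The board rests parts side down, flat within 8 degrees, on the higher half of the frame, its centre within 12 mm along and 7 mm across the rails of the seat point; the lifter rests in its stand, blade end up, grip point within 15 mm of the cradle point and slope within 8 degrees of the start (all of step 3 and linear speed of each of board, lifter below 0.02 m/s and distance between lifter_grip and cradle below 0.015 m and angle between the y axis of lifter_grip and the x axis of cradle, either way round between 0.38 and 0.66 rad and height (world z) of lifter_tip above 0.08 m); the robot touches nothing.
It fails at once if the gripper or arm touches the board (contact force between any of the fingers, the arm and board above 0.3 N).
It fails at once if the tape or the battery is moved by more than 2 cm (distance of any of tape, battery from where it was at the start of the episode above 0.02 m).
It also fails if it takes over 51 s, if anything falls off the work surface, if the arm or the gripper's body presses on something with over 40 N, if the wrist force passes 120 N, or if a joint passes its speed limit or range.

## Working session

There is one attempt and no reset: what is moved stays moved. The work goes in short steps, Python scripts to look and compute and a shell command to move; the robot and the scene stay as the last step left them, time stands still between calls to the robot, and variables do not carry over. Pictures are saved under pics/ and viewed, and the job is handed in when it is done.

```bash
ls; mkdir -p pics; cat > h.py <<'E'
import numpy as np, cv2
from workcell import get_state, vision, workorder, silhouettes, tip_of
from scipy.spatial.transform import Rotation as R
def Tt(s=None):
    s=s or get_state(); q=s['orientation']; T=np.eye(4)
    T[:3,:3]=R.from_quat([q[1],q[2],q[3],q[0]]).as_matrix(); T[:3,3]=s['tcp_pos']; return T
def cam(n):
    T=Tt(); p=vision.read_camera(n)
    p['W']=p['T'] if 'T' in p else T@p['tool_from_camera']
    p['W']=np.array(p['W']); return p
def save(p,f,box=None,k=1):
    im=p['pixels'][:,:,::-1].copy()
    if box: im=im[box[1]:box[3],box[0]:box[2]]
    im=cv2.resize(im,None,fx=k,fy=k,interpolation=cv2.INTER_CUBIC); cv2.imwrite('pics/'+f,im)
def pt(p,u,v,d=None,r=1):
    if d is None:
        w=p['depth'][int(v)-r:int(v)+r+1,int(u)-r:int(u)+r+1]; w=w[w>0]; d=np.median(w)
    K=np.array(p['mtx']); x=(u-K[0,2])/K[0,0]*d; y=(v-K[1,2])/K[1,1]*d
    return (p['W']@[x,-y,-d,1])[:3]
def cloud(p):
    K=np.array(p['mtx']); v,u=np.mgrid[:400,:640]; d=p['depth']
    P=np.stack([(u-K[0,2])/K[0,0]*d,-(v-K[1,2])/K[1,1]*d,-d],-1)
    return P@p['W'][:3,:3].T+p['W'][:3,3]
def proj(p,X):
    K=np.array(p['mtx']); c=p['W'][:3,:3].T@(np.asarray(X)-p['W'][:3,3]); d=-c[2]
    return np.array([K[0,0]*c[0]/d+K[0,2],K[1,1]*(-c[1])/d+K[1,2]])
E
python3 - <<'E'
from h import *
for n in ['scene','top']:
    p=cam(n); save(p,n+'0.png'); print([k for k in p], p['mtx'],p['W'].round(3))
    for l in ['frame','step','seat','board_center','lifter_grip','lifter_tip','stand','cradle','tape','battery']:
        for r in tip_of(p,l)[:3]:
            u,v=r['location']
            try: print(n,l,np.round(r['location'],1),round(r['confidence'],2),pt(p,u,v).round(4))
            except Exception as e: print(n,l,r,e)
print(get_state())
E
```

```text
pics
['pixels', 'depth', 'mtx', 'T', 'shot', 'W'] [[477.49271634   0.         318.26742121]
 [  0.         477.49271634 193.41126428]
 [  0.           0.           1.        ]] [[ 0.605  0.504 -0.617  0.034]
 [-0.796  0.375 -0.475 -0.457]
 [-0.008  0.778  0.628  0.608]
 [ 0.     0.     0.     1.   ]]
scene frame [371.1 251.4] 0.61 [ 0.5155 -0.1929  0.0473]
scene step [370.8 233.4] 0.81 [ 0.5862 -0.1503  0.0091]
scene seat [380.9 239. ] 0.95 [ 0.5853 -0.1721  0.0085]
scene board_center [353.4 217.8] 0.81 [ 0.557 -0.13   0.057]
scene board_center [297.9 291.3] 0.77 [ 0.4081 -0.1252  0.0027]
scene board_center [270.2 249.5] 0.69 [ 0.4506 -0.0279  0.0039]
scene lifter_grip [239.4 157.5] 0.57 [0.5745 0.1618 0.0533]
scene lifter_tip [239.5 158.7] 0.53 [0.5697 0.1565 0.0552]
scene lifter_tip [271.3 152.6] 0.5 [6.834e-01 1.765e-01 4.000e-04]
scene stand [254.  183.3] 0.64 [0.5619 0.1139 0.0166]
scene cradle [243.5 162.3] 0.6 [0.5631 0.1385 0.0576]
scene cradle [381.7 237. ] 0.56 [ 0.5977 -0.1669  0.0008]
scene tape [340.  183.5] 0.75 [ 0.6635 -0.0276  0.0183]
scene tape [255.7 182.8] 0.55 [0
[... 1112 characters left out ...]
6646 -0.2005  0.015 ]
{'clock': 1.1, 'joint_pos': array([-1.42960338e+00,  3.13208461e-01,  4.61135104e-02,  1.30360627e+00,
        1.21179212e-05,  1.43120065e+00]), 'qvel': array([-0.00028147, -0.00117211, -0.00158296, -0.00048026, -0.00021914,
       -0.00071822]), 'tau': array([ 2.52380371e-03, -4.80482662e+01,  2.98813713e+01,  4.27217637e-04,
        1.15199541e-05,  2.45894313e-06]), 'tcp_pos': array([ 0.15934333, -0.55252746,  0.2313239 ]), 'orientation': array([4.75491574e-05, 9.90160894e-01, 1.39933559e-01, 6.09693679e-06]), 'wrist_force': array([ 0.37740555, -0.44504103,  0.49806507]), 'ft_torque': array([-0.06379534, -0.0160649 , -0.00694862]), 'finger_gap': 0.08535248622747103}
```

View pics/scene0.png

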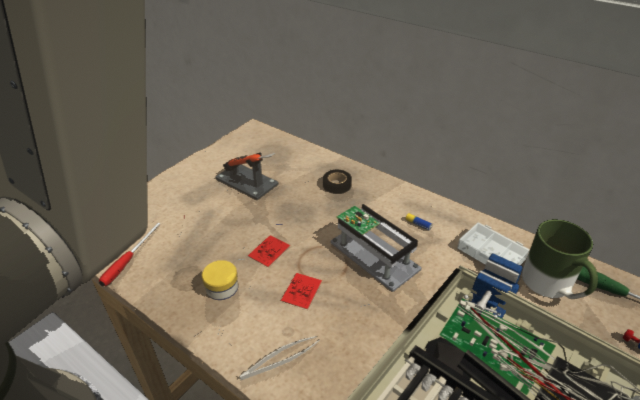

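View pics/top0.png

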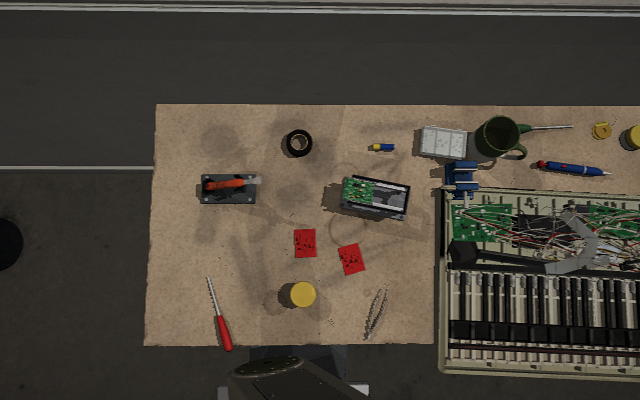

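```bash
python3 - <<'E'
from h import *
for n in ['scene','top']:
    p=cam(n)
    np.savez(n+'.npz',pixels=p['pixels'],depth=p['depth'],mtx=p['mtx'],W=p['W'])
b={'top':[(190,160,290,215),(325,165,425,225)],'scene':[(205,140,290,205),(320,190,430,290)]}
ims=[]
for n in b:
    p=np.load(n+'.npz')
    for i,bb in enumerate(b[n]):
        im=p['pixels'][bb[1]:bb[3],bb[0]:bb[2],::-1]; ims.append(cv2.resize(im,(400,300),interpolation=cv2.INTER_CUBIC))
cv2.imwrite('pics/crops.png',np.vstack([np.hstack(ims[:2]),np.hstack(ims[2:])]))
E
```

```text
(no output)
```

View pics/crops.png

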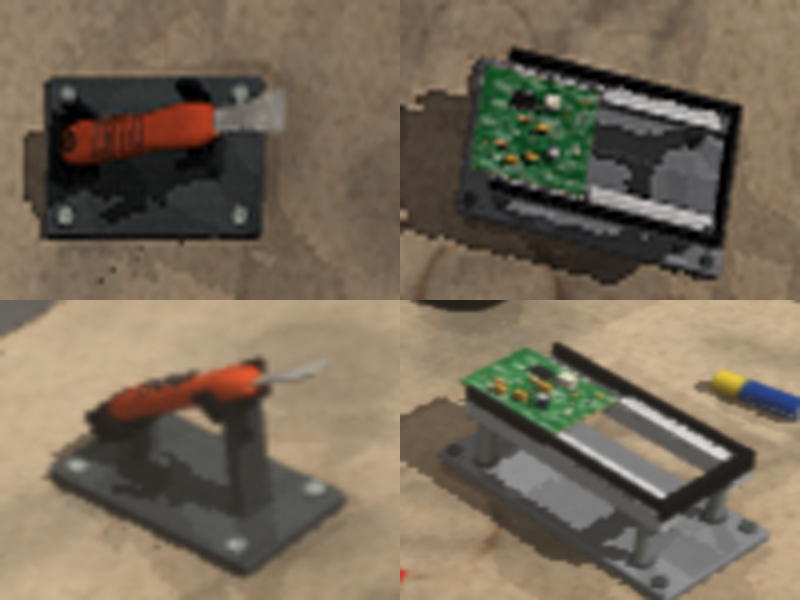

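```bash
python3 -m inch '[[0,0,-4,0,0,0,8.5],[0,0,-4,0,0,0,8.5],[0,0,-4,0,0,0,8.5],[3.1,-3.2,0,0,0,0,8.5],[3.1,-3.2,0,0,0,0,8.5]]'
python3 -m inch '[[3.1,-3.2,0,0,0,0,8.5],[3.1,-3.2,0,0,0,0,8.5],[3.1,-3.2,0,0,0,0,8.5],[3.1,-3.2,0,0,0,0,8.5],[3.1,-3.2,0,0,0,0,8.5]]'
python3 -m inch '[[3.1,-3.2,0,0,0,0,8.5],[3.1,-3.2,0,0,0,0,8.5],[3.1,-3.2,0,0,0,0,8.5]]'
python3 - <<'E'
from h import *
p=cam('wrist'); save(p,'w1.png'); print(p['tool_from_camera'],p['mtx'],Tt().round(3)); np.savez('w1.npz',pixels=p['pixels'],depth=p['depth'],mtx=p['mtx'],W=p['W'])
E
```

```text
clock: 1.7
tcp_pos: [0.2014, -0.4751, 0.3527]
orientation: [0.002, 0.99, 0.139, 0.0]
wrist_force: [0.6, -0.7, 0.3]
finger_gap: 0.0851
clock: 2.2
tcp_pos: [0.3062, -0.2755, 0.3515]
orientation: [0.0, 0.99, 0.14, 0.0]
wrist_force: [1.6, -0.2, 0.4]
finger_gap: 0.0849
clock: 2.5
tcp_pos: [0.369, -0.1575, 0.3516]
orientation: [0.0, 0.99, 0.14, 0.0]
wrist_force: [1.7, 0.1, -0.8]
finger_gap: 0.0851
[[-9.60977972e-04  9.46313351e-01  3.23249313e-01  8.30066468e-02]
 [ 9.99999106e-01  6.08860629e-04  1.19042533e-03  4.10914814e-04]
 [ 9.29701603e-04  3.23250168e-01 -9.46313090e-01 -1.42210550e-01]
 [ 0.00000000e+00  0.00000000e+00  0.00000000e+00  1.00000000e+00]] [[312.79652771   0.         316.78846817]
 [  0.         312.79652771 197.79785219]
 [  0.           0.           1.        ]] [[ 0.959  0.283  0.003  0.371]
 [ 0.283 -0.959  0.003 -0.152]
 [ 0.004 -0.002 -1.     0.352]
 [ 0.     0.     0.     1.   ]]
```

View pics/w1.png

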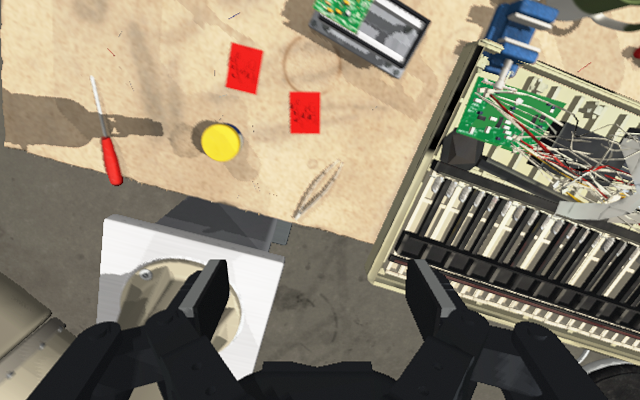

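```bash
python3 -m inch '[[2.1,1.5,3,0,0,0,8.5],[2.1,1.5,3,0,0,0,8.5],[2.1,1.5,3,0,0,0,8.5],[2.1,1.5,3,0,0,0,8.5],[0,0,0,0,0,0,8.5]]'
python3 - <<'E'
from h import *
p=cam('wrist'); save(p,'w2.png'); print(Tt().round(3)); np.savez('w2.npz',pixels=p['pixels'],depth=p['depth'],mtx=p['mtx'],W=p['W'])
for l in ['frame','step','seat','board_center']:
    for r in tip_of(p,l)[:2]:
        u,v=r['location'];print(l,np.round(r['location'],1),round(r['confidence'],2),pt(p,u,v).round(4))
E
```

```text
clock: 3.05
tcp_pos: [0.4661, -0.1933, 0.2266]
orientation: [-0.002, 0.99, 0.14, -0.002]
wrist_force: [-0.5, 0.2, -1.1]
finger_gap: 0.085
[[ 0.961  0.278 -0.004  0.465]
 [ 0.278 -0.961  0.003 -0.193]
 [-0.003 -0.004 -1.     0.229]
 [ 0.     0.     0.     1.   ]]
frame [317.4  82.5] 0.87 [ 0.5523 -0.1683  0.0566]
step [318.5  84.4] 0.61 [ 0.5517 -0.1695  0.008 ]
seat [344.9 100.6] 0.56 [ 0.5436 -0.2021  0.0075]
board_center [258.5 189.7] 0.94 [ 0.4143 -0.1325  0.0019]
board_center [290.6  71.9] 0.83 [ 0.5542 -0.1423  0.0618]
```

View pics/w2.png

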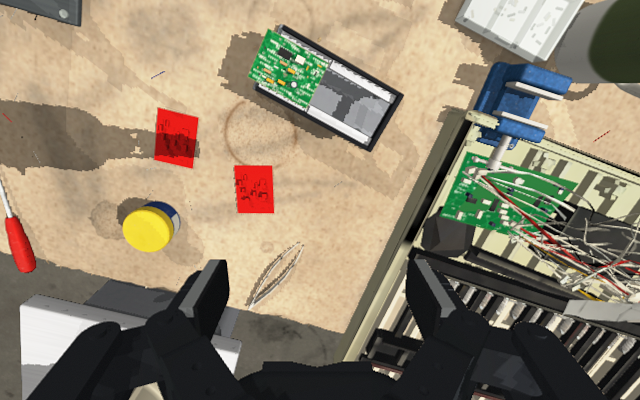

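```bash
python3 - <<'E'
from h import *
for n in ['w2','top','scene']:
    p=dict(np.load(n+'.npz')); C=cloud(p).reshape(-1,3); c=p['pixels'].reshape(-1,3).astype(int)
    roi=(abs(C[:,0]-.545)<.12)&(abs(C[:,1]+.165)<.12)
    g=roi&(c[:,1]>c[:,0]+25)&(c[:,1]>c[:,2]+10)&(C[:,2]>.05)&(C[:,2]<.066)
    Q=C[g]; r=cv2.minAreaRect((Q[:,:2]*1000).astype(np.float32)); print(n,'board',g.sum(),r,np.median(Q[:,2]))
    k=roi&(C[:,2]>.056)&(C[:,2]<.075); Q=C[k]; r=cv2.minAreaRect((Q[:,:2]*1000).astype(np.float32)); print(' high',k.sum(),r)
    k=roi&(c.max(1)<60)&(C[:,2]>.058)&(C[:,2]<.07); Q=C[k]; r=cv2.minAreaRect((Q[:,:2]*1000).astype(np.float32)); print(' black',k.sum(),r,np.percentile(Q[:,2],[5,50,95]))
    k=roi&(C[:,2]>.003)&(C[:,2]<.012); Q=C[k]; r=cv2.minAreaRect((Q[:,:2]*1000).astype(np.float32)); print(' base',k.sum(),r)
    roi=(abs(C[:,0]-.57)<.1)&(abs(C[:,1]-.12)<.12)
    k=roi&(C[:,2]>.004)&(C[:,2]<.012); Q=C[k]; r=cv2.minAreaRect((Q[:,:2]*1000).astype(np.float32)) if len(Q)>5 else 0; print(' stand base',k.sum(),r)
    h=roi&(c[:,0]>c[:,1]*1.8)&(c[:,0]>90)&(C[:,2]>.03)
    if h.sum()>10:
        Q=C[h]; r=cv2.minAreaRect((Q[:,:2]*1000).astype(np.float32)); m=Q.mean(0); U,S,V=np.linalg.svd(Q-m); print(' handle',r,m,V[0], Q.min(0),Q.max(0))
E
```

```text
w2 board 2844 ((555.4484252929688, -138.3209228515625), (61.30167007446289, 45.62699890136719), 78.09323120117188) 0.056613291182576964
 high 5982 ((548.88134765625, -175.07937622070312), (136.564208984375, 61.122901916503906), 78.22423553466797)
 black 1501 ((547.1480102539062, -180.9508056640625), (123.93224334716797, 60.178157806396484), 78.1865463256836) [0.05942544 0.06349623 0.06497576]
 base 2933 ((492.8883972167969, -149.40562438964844), (173.78269958496094, 178.76022338867188), 71.9677505493164)
 stand base 1183 ((539.9619140625, 119.97049713134766), (22.97391128540039, 78.35128021240234), 16.55464744567871)
top board 443 ((554.6561889648438, -139.50506591796875), (60.89716339111328, 45.210025787353516), 77.92070007324219) 0.05741051748850645
 high 1129 ((547.7473754882812, -176.48284912109375), (136.5658721923828, 61.563079833984375), 78.36357879638672)
 black 368 ((546.5780029296875, -181.9219207763672), (122.38778686523438, 61.43837356567383), 78.3176498413086) [0.05868403 0.06361621 0.06684242]
 base 1486 ((545.2507934570312, -165.333251953125), (237.96385192871094, 238.
[... 590 characters left out ...]
9922), (137.9604034423828, 64.35771179199219), 78.37300872802734)
 black 578 ((546.58935546875, -182.7776641845703), (123.79730224609375, 61.97516632080078), 78.69426727294922) [0.05896087 0.06375463 0.06690327]
 base 2823 ((544.7775268554688, -164.6058807373047), (239.44358825683594, 239.52696228027344), 0.1174657940864563)
 stand base 1000 ((567.2416381835938, 120.50057220458984), (229.35958862304688, 195.73519897460938), 86.47820281982422)
 handle ((569.0108642578125, 143.16058349609375), (23.046857833862305, 87.21835327148438), 7.2479023933410645) [0.56511026 0.13637439 0.06460672] [-0.05846437  0.86793696 -0.49322139] [0.56028948 0.09873107 0.03567043] [0.5843387  0.18686749 0.08429312]
```

```bash
cat >> h.py <<'E'
def plan(Tg,N,T0=None,Tend=None):
    T0=Tt() if T0 is None else T0
    M=np.linalg.inv(T0)@Tg; rv=R.from_matrix(M[:3,:3]).as_rotvec()/N; Ri=R.from_rotvec(rv).as_matrix()
    A=sum(np.linalg.matrix_power(Ri,k) for k in range(N)); p=np.linalg.solve(A,M[:3,3])
    print('row x%d:'%N,(p*100).round(2),np.degrees(rv).round(2),'|p|mm',(np.linalg.norm(p)*1000).round(1),'deg',np.degrees(np.linalg.norm(rv)).round(2))
def pose(x,z,pos):
    z=np.array(z,float);z/=np.linalg.norm(z);x=np.array(x,float);x-=z*(x@z);x/=np.linalg.norm(x)
    T=np.eye(4);T[:3,:3]=np.stack([x,np.cross(z,x),z],1);T[:3,3]=pos;return T
E
python3 - <<'E'
from h import *
print(get_state()['joint_pos'])
plan(pose([0,1,0],[0,0,-1],[.565,.035,.25]),9)
E
```

```text
[-5.53237771e-01  1.74342945e-01 -1.31592099e-01  1.26276835e+00
 -1.09096486e-04  2.30775766e+00]
row x9: [ 2.83 -0.9  -0.19] [ 0.01 -0.   -8.21] |p|mm 29.8 deg 8.21
```

```bash
python3 -m inch '[[2.8,-0.9,-0.2,0,0,-8.2,8.5],[2.8,-0.9,-0.2,0,0,-8.2,8.5],[2.8,-0.9,-0.2,0,0,-8.2,8.5],[2.8,-0.9,-0.2,0,0,-8.2,8.5],[2.8,-0.9,-0.2,0,0,-8.2,8.5]]'
python3 -m inch '[[2.8,-0.9,-0.2,0,0,-8.2,8.5],[2.8,-0.9,-0.2,0,0,-8.2,8.5],[2.8,-0.9,-0.2,0,0,-8.2,8.5],[2.8,-0.9,-0.2,0,0,-8.2,5],[0,0,0,0,0,0,5]]'
python3 - <<'E'
from h import *
p=cam('wrist'); save(p,'w3.png'); print(Tt().round(3)); np.savez('w3.npz',pixels=p['pixels'],depth=p['depth'],mtx=p['mtx'],W=p['W'])
for l in ['stand','cradle','lifter_grip','lifter_tip']:
    for r in tip_of(p,l)[:2]:
        u,v=r['location'];print(l,np.round(r['location'],1),round(r['confidence'],2),pt(p,u,v).round(4))
for r in silhouettes(p,'lifter_grip')[:2]: print(r['location'],r['confidence'],r['mask'].sum()); np.save('m3.npy',r['mask']) if r['confidence']>.5 else 0
E
```

```text
clock: 3.8
tcp_pos: [0.5587, -0.0822, 0.2432]
orientation: [0.001, 0.877, 0.48, 0.001]
wrist_force: [-0.5, -0.0, 0.1]
finger_gap: 0.0851
clock: 4.3
tcp_pos: [0.563, 0.0362, 0.2516]
orientation: [0.001, 0.706, 0.709, 0.001]
wrist_force: [-0.1, -0.3, -0.1]
finger_gap: 0.0586
[[ 0.     1.     0.003  0.563]
 [ 1.    -0.    -0.     0.035]
 [-0.     0.003 -1.     0.251]
 [ 0.     0.     0.     1.   ]]
stand [320.7  85.7] 0.62 [0.5667 0.1242 0.0743]
cradle [323.4  59.2] 0.68 [0.5693 0.1488 0.0602]
lifter_grip [322.2  55.9] 0.72 [0.5682 0.1519 0.0589]
lifter_tip [322.1 153.9] 0.89 [0.568  0.0632 0.1013]
[322.0, 82.1] 0.69 2052
[299.0, 321.6] 0.23 3560
```

View pics/w3.png

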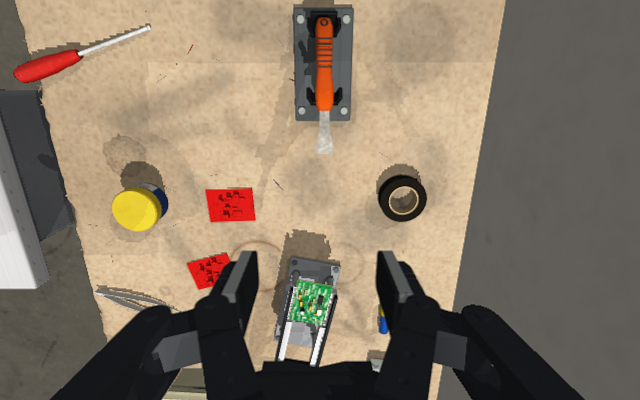

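```bash
python3 - <<'E'
from h import *
p=dict(np.load('w3.npz')); save(p,'w3c.png',(270,0,380,170),3.5)
C=cloud(p); c=p['pixels'].astype(int); print(p['depth'][0:3,320],p['depth'][150,322])
C2=C.reshape(-1,3); c2=c.reshape(-1,3)
roi=(abs(C2[:,0]-.57)<.06)&(C2[:,1]>.03)&(C2[:,1]<.25)
h=roi&(c2[:,0]>c2[:,1]*1.7)&(c2[:,0]>90)&(C2[:,2]>.02)
Q=C2[h]; 
for lo in np.arange(.08,.2,.01):
    s=Q[(Q[:,1]>lo)&(Q[:,1]<lo+.01)]
    if len(s)>5: print(lo.round(3),len(s),'x',s[:,0].min().round(4),s[:,0].max().round(4),'mid',((s[:,0].min()+s[:,0].max())/2).round(4),'z',np.median(s[:,2]).round(4))
print('y range',Q[:,1].min(),Q[:,1].max())
b=roi&(C2[:,2]>.085)&~h; B=C2[b]; print('blade',B.mean(0),B.min(0),B.max(0)); 
for lo in np.arange(.055,.1,.01):
    s=B[(B[:,1]>lo)&(B[:,1]<lo+.01)]
    if len(s)>3: print(lo,len(s),s[:,0].min().round(4),s[:,0].max().round(4),np.median(s[:,2]).round(4))
k=roi&(C2[:,2]>.004)&(C2[:,2]<.012)&(c2.max(1)<140); Q=C2[k]; print('base',cv2.minAreaRect((Q[:,:2]*1000).astype(np.float32)),Q.min(0),Q.max(0))
for lo in np.arange(.06,.24,.02):
    s=Q[(Q[:,1]>lo)&(Q[:,1]<lo+.02)]
    if len(s)>5: print(lo.round(3),s[:,0].min().round(4),s[:,0].max().round(4))
k=roi&(C2[:,2]>.02)&(c2.max(1)<70); Q=C2[k]
for lo in np.arange(.06,.24,.01):
    s=Q[(Q[:,1]>lo)&(Q[:,1]<lo+.01)]
    if len(s)>5: print('sad',lo.round(3),len(s),s[:,0].min().round(4),s[:,0].max().round(4),s[:,2].max())
E
```

```text
[0.34402144 0.         0.34427023] 0.29528773
0.1 141 x 0.5622 0.5792 mid 0.5707 z 0.081
0.11 219 x 0.5612 0.5791 mid 0.5702 z 0.0787
0.12 189 x 0.5612 0.5778 mid 0.5695 z 0.0739
0.13 169 x 0.5621 0.577 mid 0.5695 z 0.0673
0.14 130 x 0.5621 0.577 mid 0.5695 z 0.0615
0.15 133 x 0.5621 0.577 mid 0.5695 z 0.0561
0.16 111 x 0.5621 0.5771 mid 0.5696 z 0.0502
0.17 169 x 0.562 0.5789 mid 0.5705 z 0.0447
0.18 108 x 0.562 0.5788 mid 0.5704 z 0.0393
y range 0.04192866972175058 0.19005581336899469
blade [0.5707429  0.0494734  0.31593643] [0.51000021 0.03000165 0.08503209] [0.62830874 0.11904887 0.39383676]
0.055 62 0.5476 0.5774 0.342
0.065 185 0.5622 0.5774 0.0981
0.07500000000000001 147 0.5632 0.5765 0.0928
0.085 86 0.5651 0.5746 0.0875
base ((569.4574584960938, 145.99497985839844), (66.08688354492188, 119.73259735107422), 0.20877328515052795) [0.53635048 0.0861187  0.00423014] [0.60263859 0.20591377 0.01099217]
0.08 0.5369 0.6022
0.1 0.5372 0.6026
0.12 0.5365 0.6019
0.14 0.5369 0.6025
0.16 0.5364 0.6023
0.18 0.5365 0.6021
0.2 0.537 0.6013
sad 0.1 38 0.5552 0.584 0.07543185404404684
sad 0.11 333 0.5524 0.5863 0.39383675946549696
sad 0.12 37 0.5524 0.5865 0.07566577634703087
sad 0.15 16 0.5611 0.5758 0.059154123055519814
sad 0.16 28 0.561 0.576 0.05387639244812481
sad 0.17 90 0.5529 0.5856 0.04397144972421335
sad 0.18 192 0.5529 0.5865 0.04230201430653535
sad 0.19 242 0.5518 0.5854 0.03390186378154664
```

View pics/w3c.png

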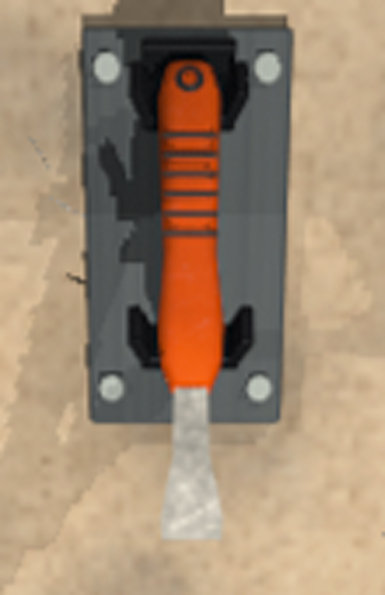

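```bash
python3 - <<'E'
from h import *
A=pose([0,.866,-.5],[0,-.5,-.866],[.5697,.184,.113]); plan(A,5)
E
```

```text
row x5: [3.58 0.11 2.06] [-0.   -6.   -0.05] |p|mm 41.3 deg 6.0
```

```bash
python3 -m inch '[[3.58,0.11,2.06,0,-6,-0.05,5],[3.58,0.11,2.06,0,-6,-0.05,5],[3.58,0.11,2.06,0,-6,-0.05,5],[3.58,0.11,2.06,0,-6,-0.05,5],[3.58,0.11,2.06,0,-6,-0.05,5]]'
python3 -m inch '[[0,0,0,0,0,0,5]]'
python3 - <<'E'
from h import *
p=cam('wrist'); save(p,'w4.png'); print(Tt().round(4),get_state()['joint_pos'])
print(proj(p,[.5697,.1485,.0515]), proj(p,[.5697,.062,.1015]))
B=pose([0,.866,-.5],[0,-.5,-.866],[.5697,.139,.035]); plan(B,4)
E
```

```text
clock: 5.1
tcp_pos: [0.5703, 0.1861, 0.1131]
orientation: [0.185, 0.683, 0.683, -0.183]
wrist_force: [1.6, 0.0, 1.1]
finger_gap: 0.0501
clock: 5.2
tcp_pos: [0.5642, 0.1879, 0.1]
orientation: [0.179, 0.678, 0.686, -0.192]
wrist_force: [-1.6, -0.5, -1.9]
finger_gap: 0.0496
[[-0.0118  0.9999 -0.0096  0.566 ]
 [ 0.8634  0.0054 -0.5045  0.1863]
 [-0.5043 -0.0143 -0.8634  0.1048]
 [ 0.      0.      0.      1.    ]] [ 0.41458703  0.6305828   0.1202736   1.30124862 -0.47558267  2.0347651 ]
[326.11739589 228.7640895 ] [323.07119003 340.16187625]
row x4: [-0.15  0.1   2.1 ] [-0.14  0.07  0.17] |p|mm 21.1 deg 0.23
```

View pics/w4.png

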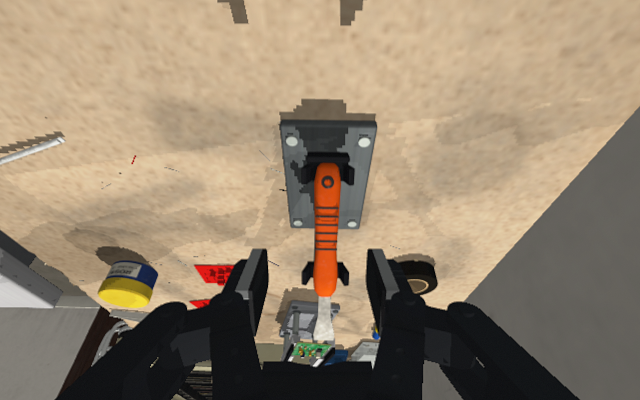

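```bash
python3 -m inch '[[-0.1,0.1,2.1,0,0,0,5],[-0.1,0.1,2.1,0,0,0,5],[-0.1,0.05,2.1,0,0,0,5],[0,0,1.2,0,0,0,5],[0,0,0,0,0,0,5]]'
python3 - <<'E'
from h import *
p=cam('wrist'); save(p,'w5.png'); print(Tt().round(4),get_state()['wrist_force'])
B=pose([0,.866,-.5],[0,-.5,-.866],[.5697,.139,.035]); plan(B,1)
E
```

```text
clock: 5.75
tcp_pos: [0.5716, 0.143, 0.0502]
orientation: [0.183, 0.683, 0.683, -0.183]
wrist_force: [0.6, -0.3, -0.1]
finger_gap: 0.0499
[[ 6.000e-04  1.000e+00  2.000e-04  5.721e-01]
 [ 8.664e-01 -4.000e-04 -4.994e-01  1.438e-01]
 [-4.994e-01  4.000e-04 -8.664e-01  5.080e-02]
 [ 0.000e+00  0.000e+00  0.000e+00  1.000e+00]] [0.93680494 0.48960695 0.01422054]
row x1: [ 0.37 -0.24  1.61] [ 0.01 -0.04 -0.03] |p|mm 16.7 deg 0.05
```

View pics/w5.png

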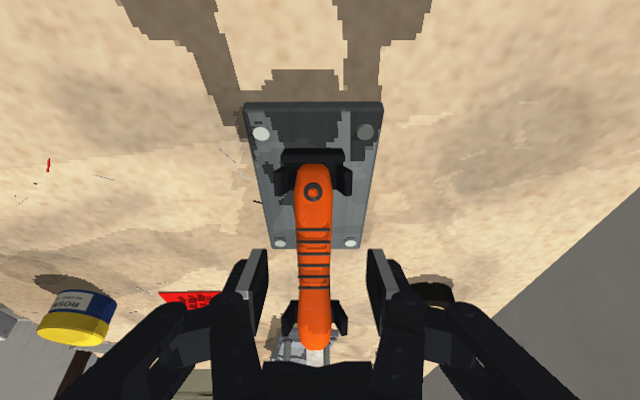

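```bash
python3 -m inch '[[0.37,-0.2,1.0,0,0,0,5],[0,0,0.6,0,0,0,5],[0,0,0,0,0,0,1.2],[0,0,0,0,0,0,1.2],[0,0,0,0,0,0,1.2]]' 60
python3 -m inch '[[0,0,0,0,0,0,1.2],[0,0,0,0,0,0,1.2]]'
python3 - <<'E'
from h import *
p=cam('wrist'); save(p,'w6.png'); print(Tt().round(4),get_state()['wrist_force'])
E
```

```text
clock: 6.3
tcp_pos: [0.5698, 0.1408, 0.0339]
orientation: [0.183, 0.682, 0.684, -0.183]
wrist_force: [0.9, 0.3, -1.1]
finger_gap: 0.0147
clock: 6.5
tcp_pos: [0.5698, 0.1408, 0.0339]
orientation: [0.183, 0.682, 0.684, -0.183]
wrist_force: [0.5, 1.5, 0.4]
finger_gap: 0.0144
[[-2.500e-03  1.000e+00  7.000e-04  5.698e-01]
 [ 8.662e-01  2.500e-03 -4.997e-01  1.408e-01]
 [-4.997e-01 -6.000e-04 -8.662e-01  3.380e-02]
 [ 0.000e+00  0.000e+00  0.000e+00  1.000e+00]] [-0.15809517  0.4647927   1.23779703]
```

View pics/w6.png

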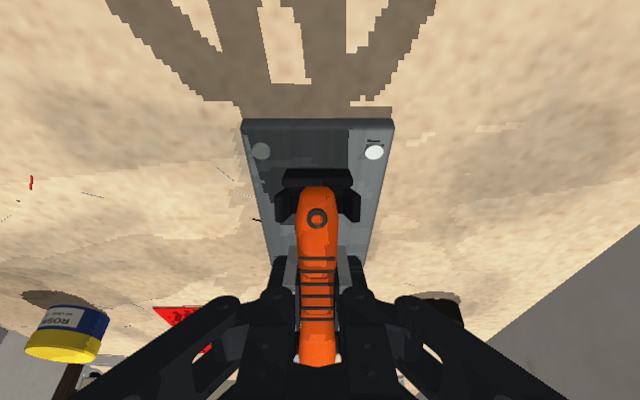

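```bash
cat >> h.py <<'E'
O=np.array([.549,-.1718,0]); fx=np.array([-.2045,-.9789,0]); fx/=np.linalg.norm(fx); fy=np.array([-fx[1],fx[0],0])
def fr(P): d=np.asarray(P)-O; return np.array([d@fx,d@fy,d[2]])
def tipT(x,z,y=0,tip=np.array([-.101,0,-.019])):
    T=pose(-fx,[0,0,-1],[0,0,0]); T[:3,3]=O+x*fx+y*fy+[0,0,z]-T[:3,:3]@tip; return T
TP=pose([0,.866,-.5],[0,-.5,-.866],[.5698,.1408,.0338])
E
python3 -m inch '[[0,0,-2,0,0,0,1.2],[0,0,-3.5,0,0,0,1.2],[0,0,-4,0,0,0,1.2],[0,0,-2,0,0,0,1.2],[0,0,0,0,0,0,1.2]]'
python3 - <<'E'
from h import *
print(Tt().round(3)); plan(tipT(-.105,.12),6)
E
```

```text
clock: 7.05
tcp_pos: [0.5712, 0.1999, 0.136]
orientation: [0.184, 0.682, 0.684, -0.181]
wrist_force: [0.4, 0.0, -1.6]
finger_gap: 0.0147
[[-0.002  1.     0.006  0.571]
 [ 0.867  0.004 -0.498  0.2  ]
 [-0.498  0.004 -0.867  0.136]
 [ 0.     0.     0.     1.   ]]
row x6: [-2.52  0.56  1.42] [0.56 4.96 1.95] |p|mm 29.5 deg 5.36
```

```bash
python3 -m inch '[[-2.52,0.56,1.42,0.56,4.96,1.95,1.2],[-2.52,0.56,1.42,0.56,4.96,1.95,1.2],[-2.52,0.56,1.42,0.56,4.96,1.95,1.2],[-2.52,0.56,1.42,0.56,4.96,1.95,1.2],[-2.52,0.56,1.42,0.56,4.96,1.95,1.2]]'
python3 -m inch '[[-2.52,0.56,1.42,0.56,4.96,1.95,1.2],[0,0,0,0,0,0,1.2],[0,0,0,0,0,0,1.2]]'
python3 - <<'E'
from h import *
T=Tt();print(T.round(4), 'tip frame',fr((T@[-.101,0,-.019,1])[:3]))
b={'top':(225,165,425,245),'scene':(240,150,430,290),'wrist':(0,0,640,400)}
for n in ['top','scene','wrist']:
    p=cam(n); np.savez(n+'7.npz',pixels=p['pixels'],depth=p['depth'],mtx=p['mtx'],W=p['W'])
    save(p,n+'7.png',b[n],1 if n=='wrist' else 4)
    if n!='wrist':
        for r in tip_of(p,'lifter_tip')[:2]: u,v=r['location'];q=pt(p,u,v);print(n,u,v,r['confidence'],q,fr(q))
        print(proj(p,(T@[-.101,0,-.019,1])[:3]))
E
```

```text
clock: 7.55
tcp_pos: [0.5879, 0.0531, 0.1091]
orientation: [0.029, 0.766, 0.642, -0.032]
wrist_force: [0.5, -0.8, -1.6]
finger_gap: 0.0146
clock: 7.85
tcp_pos: [0.5877, 0.0258, 0.0966]
orientation: [-0.002, 0.778, 0.629, -0.004]
wrist_force: [-0.3, -0.1, -1.0]
finger_gap: 0.0147
[[ 0.2099  0.9777 -0.0082  0.5877]
 [ 0.9777 -0.2099 -0.0022  0.0258]
 [-0.0038 -0.0075 -1.      0.0966]
 [ 0.      0.      0.      1.    ]] tip frame [-0.10044732 -0.00291435  0.11599308]
top 332.7 183.3 0.7 [ 0.58099848 -0.08890649  0.00080787] [-0.08768528  0.01437112  0.00080787]
[328.51850048 179.64217175]
scene 326.7 172.1 0.71 [ 0.56820118 -0.06418175  0.11924904] [-0.10927057 -0.0032118   0.11924904]
[330.24687158 175.84157744]
```

View pics/top7.png

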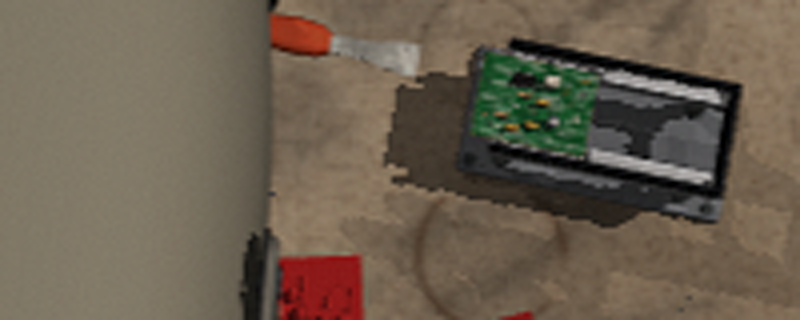

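View pics/scene7.png

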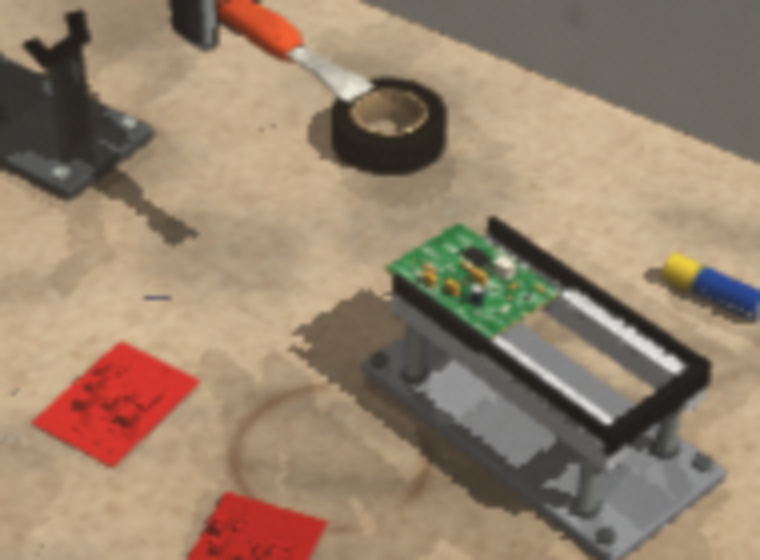

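View pics/wrist7.png

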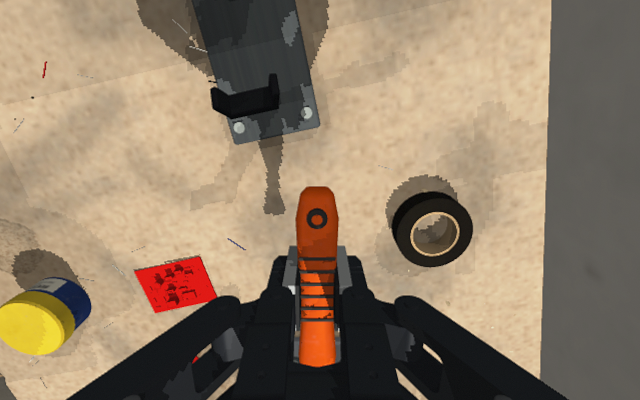

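```bash
python3 - <<'E'
from h import *
for n in ['top','scene']:
    p=dict(np.load(n+'7.npz')); C=cloud(p).reshape(-1,3); F=(C-O)@np.stack([fx,fy,[0,0,1]],1)
    k=(F[:,2]>.08)&(F[:,2]<.15)&(F[:,0]>-.2)&(F[:,0]<-.07)&(abs(F[:,1])<.04); Q=F[k]; c=p['pixels'].reshape(-1,3)[k]
    for a in np.arange(-.17,-.07,.01):
        s=Q[(Q[:,0]>a)&(Q[:,0]<a+.01)]
        if len(s): print(n,a.round(3),len(s),s[:,1].min().round(4),s[:,1].max().round(4),'z',np.median(s[:,2]).round(4))
    print(Q[:,0].max())
E
```

```text
top -0.17 44 -0.0121 0.005 z 0.1244
top -0.16 46 -0.0124 0.0054 z 0.1231
top -0.15 31 -0.0109 0.0033 z 0.1213
top -0.14 25 -0.008 0.0014 z 0.1185
top -0.13 27 -0.0081 0.0021 z 0.1184
top -0.12 35 -0.011 0.0043 z 0.1178
top -0.11 40 -0.0112 0.0046 z 0.1178
top -0.1 2 -0.0037 -0.0023 z 0.1187
-0.0993928732778933
scene -0.17 46 -0.011 0.0047 z 0.1254
scene -0.16 45 -0.0111 0.0044 z 0.1246
scene -0.15 36 -0.0091 0.0041 z 0.1209
scene -0.14 21 -0.0067 0.0034 z 0.1201
scene -0.13 21 -0.0071 0.0045 z 0.1199
scene -0.12 31 -0.0092 0.0066 z 0.1195
scene -0.11 26 -0.0091 0.0091 z 0.12
-0.10090119311969385
```

```bash
python3 - <<'E'
from h import *
plan(tipT(-.09,.049),4)
E
```

```text
row x4: [-0.35  0.05  1.71] [-0.06  0.04  0.01] |p|mm 17.4 deg 0.08
```

```bash
python3 -m inch '[[-0.35,0.05,1.7,-0.06,0.04,0,1.2],[-0.35,0.05,1.7,-0.06,0.04,0,1.2],[-0.35,0.05,1.7,-0.06,0.04,0,1.2],[-0.35,0.05,1.7,-0.06,0.04,0,1.2],[0,0,0,0,0,0,1.2]]'
python3 -m inch '[[0,0,0,0,0,0,1.2],[0,0,0,0,0,0,1.2]]'
python3 - <<'E'
from h import *
T=Tt();print(T.round(4), 'tip frame',fr((T@[-.101,0,-.019,1])[:3]),get_state()['wrist_force'])
plan(tipT(-.09,.049),1)
p=cam('scene'); np.savez('scene8.npz',pixels=p['pixels'],depth=p['depth'],mtx=p['mtx'],W=p['W']);save(p,'scene8.png',(280,150,430,270),5)
for n in ['scene8']:
    C=cloud(p).reshape(-1,3); F=(C-O)@np.stack([fx,fy,[0,0,1]],1)
    k=(F[:,2]>.03)&(F[:,2]<.15)&(F[:,0]>-.2)&(F[:,0]<-.07)&(abs(F[:,1])<.012); Q=F[k]
    for a in np.arange(-.15,-.05,.01):
        s=Q[(Q[:,0]>a)&(Q[:,0]<a+.01)]
        if len(s): print(n,a.round(3),len(s),s[:,1].min().round(4),s[:,1].max().round(4),'z',np.median(s[:,2]).round(4))
    print(Q[:,0].max())
E
```

```text
clock: 8.6
tcp_pos: [0.5862, 0.015, 0.0281]
orientation: [-0.002, 0.776, 0.631, -0.002]
wrist_force: [-0.6, -1.0, -0.4]
finger_gap: 0.0146
clock: 8.8
tcp_pos: [0.589, 0.0144, 0.0314]
orientation: [0.001, 0.776, 0.63, 0.0]
wrist_force: [-0.5, 1.7, -0.4]
finger_gap: 0.0147
[[ 2.051e-01  9.787e-01  1.400e-03  5.890e-01]
 [ 9.787e-01 -2.051e-01 -3.000e-04  1.440e-02]
 [ 0.000e+00  1.400e-03 -1.000e+00  3.140e-02]
 [ 0.000e+00  0.000e+00  0.000e+00  1.000e+00]] tip frame [-0.08946985  0.00098578  0.05037503] [-0.52648981  1.70042017 -0.42113477]
row x1: [ 0.05 -0.11  0.14] [ 0.08 -0.   -0.03] |p|mm 1.8 deg 0.09
scene8 -0.15 47 -0.0084 0.0092 z 0.0582
scene8 -0.14 41 -0.0065 0.0085 z 0.0555
scene8 -0.13 20 -0.003 0.0064 z 0.0534
scene8 -0.12 21 -0.0024 0.0092 z 0.0535
scene8 -0.11 24 -0.0051 0.0085 z 0.0534
scene8 -0.1 36 -0.0063 0.0099 z 0.0534
scene8 -0.09 3 -0.0052 0.0075 z 0.0538
-0.08787573838628725
```

View pics/scene8.png

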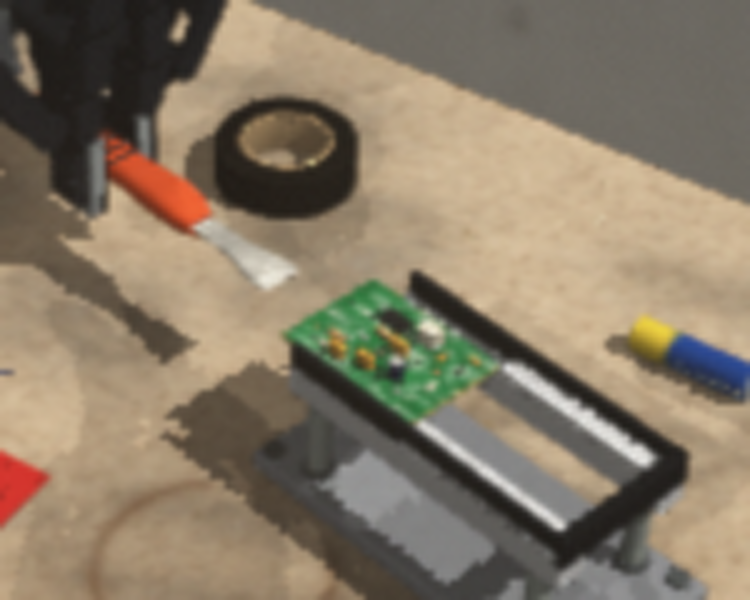

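```bash
python3 -m inch '[[0,-0.1,0.2,0,0,0,1.2],[0,0,0,0,0,0,1.2],[-0.6,0,0,0,0,0,1.2],[-0.9,0,0,0,0,0,1.2],[-0.9,0,0,0,0,0,1.2]]'
python3 -m inch '[[-0.9,0,0,0,0,0,1.2],[-0.7,0,0,0,0,0,1.2],[-0.25,0,0,0,0,0,1.2],[0,0,0,0,0,0,1.2],[0,0,0,0,0,0,1.2]]'
python3 - <<'E'
from h import *
T=Tt();print('tip frame',fr((T@[-.101,0,-.019,1])[:3]),get_state()['wrist_force'])
p=cam('scene'); np.savez('scene9.npz',pixels=p['pixels'],depth=p['depth'],mtx=p['mtx'],W=p['W']);save(p,'scene9.png',(280,150,430,270),5)
E
```

```text
clock: 9.35
tcp_pos: [0.5819, -0.0104, 0.0283]
orientation: [-0.0, 0.777, 0.63, -0.0]
wrist_force: [0.1, -0.5, 0.2]
finger_gap: 0.0142
clock: 9.85
tcp_pos: [0.5783, -0.0277, 0.0283]
orientation: [-0.0, 0.777, 0.63, -0.0]
wrist_force: [-0.3, -0.6, -0.8]
finger_gap: 0.0145
tip frame [-0.04609318 -0.00094356  0.04727291] [-0.3258796  -0.58466177 -0.84299676]
```

View pics/scene9.png

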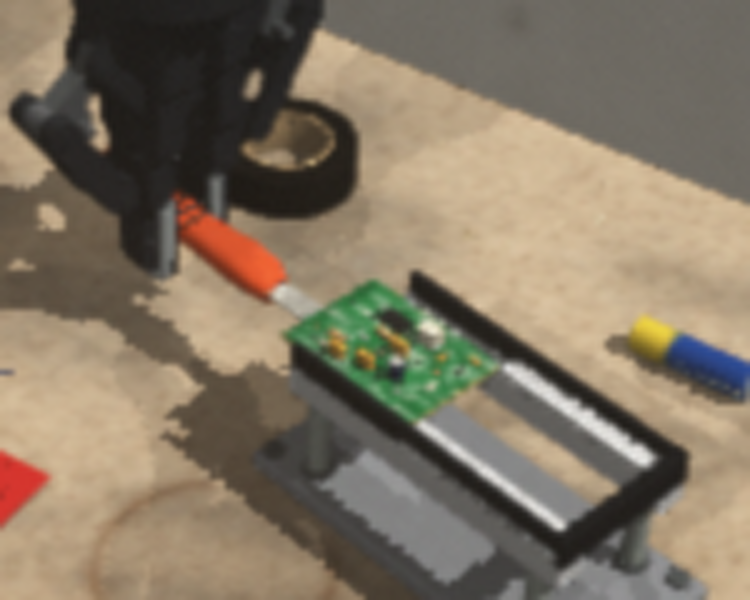

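```bash
python3 -m inch '[[0,0,-0.4,0,0,0,1.2],[0,0,-0.3,0,0,0,1.2],[-0.02,0,-0.4,0,0,0,1.2],[-0.05,0,-0.4,0,0,0,1.2],[-0.08,0,-0.4,0,0,0,1.2]]'
python3 -m inch '[[-0.13,0,-0.37,0,0,0,1.2],[-0.17,0,-0.36,0,0,0,1.2],[-0.17,0,-0.36,0,0,0,1.2],[0,0,0,0,0,0,1.2]]'
python3 - <<'E'
from h import *
T=Tt();print('tip frame',fr((T@[-.101,0,-.019,1])[:3]),get_state()['wrist_force'])
p=cam('scene'); np.savez('scene10.npz',pixels=p['pixels'],depth=p['depth'],mtx=p['mtx'],W=p['W']);save(p,'scene10.png',(280,150,430,270),5)
E
```

```text
clock: 10.4
tcp_pos: [0.5781, -0.0291, 0.0478]
orientation: [-0.0, 0.777, 0.63, -0.0]
wrist_force: [-0.2, 0.4, -1.1]
finger_gap: 0.0145
clock: 10.8
tcp_pos: [0.5774, -0.0341, 0.0589]
orientation: [0.0, 0.777, 0.63, 0.0]
wrist_force: [-0.0, -0.6, -1.0]
finger_gap: 0.0144
tip frame [-0.03961009 -0.00059007  0.07787391] [-0.02189034 -0.55502969 -0.97162648]
```

View pics/scene10.png

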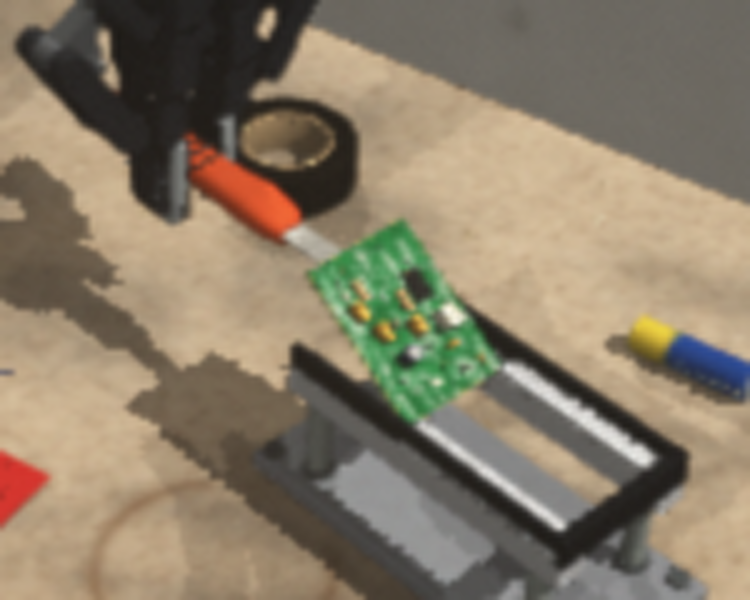

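```bash
python3 -m inch '[[-0.23,0,-0.33,0,0,0,1.2],[-0.23,0,-0.33,0,0,0,1.2],[-0.28,0,-0.28,0,0,0,1.2],[-0.28,0,-0.28,0,0,0,1.2],[-0.33,0,-0.23,0,0,0,1.2]]'
python3 -m inch '[[-0.33,0,-0.23,0,0,0,1.2],[-0.36,0,-0.17,0,0,0,1.2],[-0.36,0,-0.17,0,0,0,1.2],[0,0,0,0,0,0,1.2]]'
python3 - <<'E'
from h import *
T=Tt();print('tip frame',fr((T@[-.101,0,-.019,1])[:3]),get_state()['wrist_force'])
p=cam('scene'); save(p,'scene11.png',(280,150,430,270),5)
E
```

```text
clock: 11.35
tcp_pos: [0.5743, -0.0472, 0.073]
orientation: [0.0, 0.777, 0.63, -0.0]
wrist_force: [0.3, -0.3, -0.6]
finger_gap: 0.0142
clock: 11.75
tcp_pos: [0.5722, -0.0578, 0.0787]
orientation: [0.0, 0.777, 0.63, -0.0]
wrist_force: [0.6, 0.2, -0.9]
finger_gap: 0.0144
tip frame [-0.01534321 -0.00084781  0.09769889] [ 0.57608982  0.22793508 -0.94041129]
```

View pics/scene11.png

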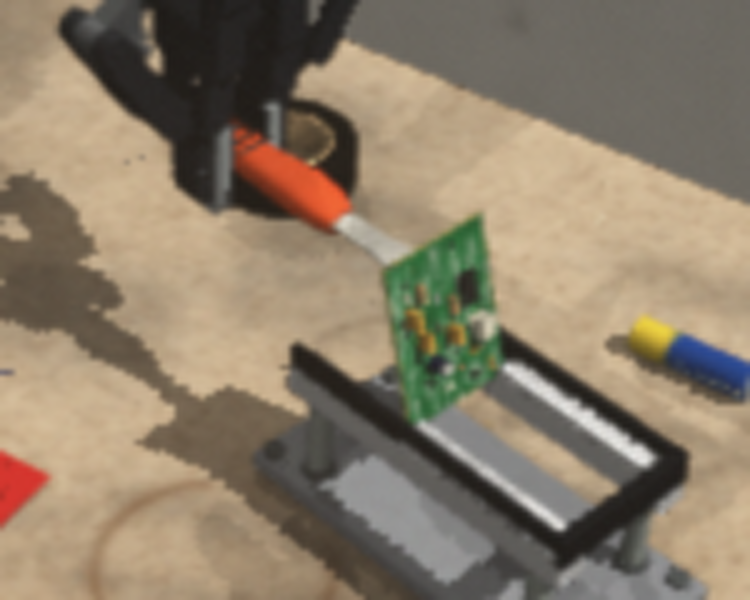

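```bash
python3 -m inch '[[-0.35,0,-0.1,0,0,0,1.2],[-0.35,0,-0.05,0,0,0,1.2],[-0.35,0,0,0,0,0,1.2],[-0.35,0,0,0,0,0,1.2],[-0.35,0,0,0,0,0,1.2]]'
python3 - <<'E'
from h import *
T=Tt();print('tip frame',fr((T@[-.101,0,-.019,1])[:3]),get_state()['wrist_force'])
p=cam('scene'); save(p,'scene12.png',(280,150,430,270),5)
E
```

```text
clock: 12.3
tcp_pos: [0.5684, -0.0747, 0.0798]
orientation: [-0.0, 0.777, 0.63, -0.0]
wrist_force: [0.8, 0.0, 0.2]
finger_gap: 0.0149
tip frame [ 0.00195039 -0.00107469  0.09886319] [0.75413472 0.00404338 0.22138088]
```

View pics/scene12.png

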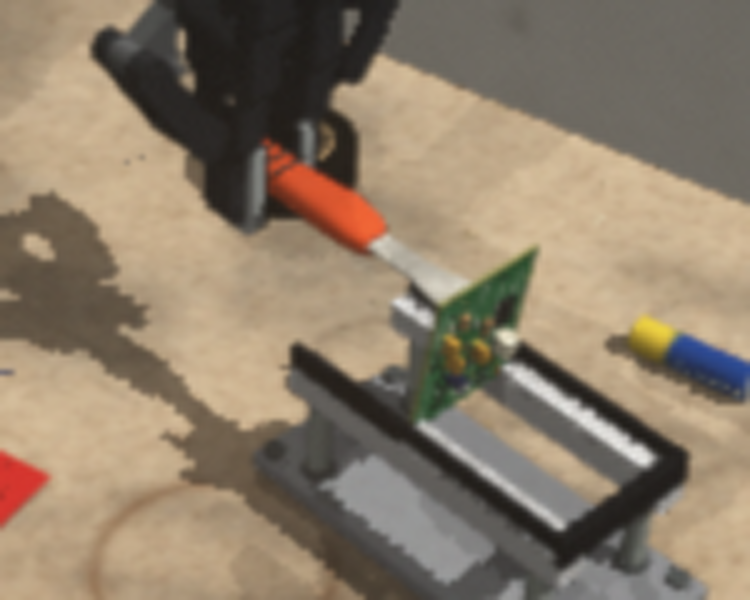

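```bash
python3 -m inch '[[-0.3,0,0.05,0,0,0,1.2],[-0.3,0,0.1,0,0,0,1.2],[-0.3,0,0.1,0,0,0,1.2],[-0.2,0,0.1,0,0,0,1.2],[0,0,0,0,0,0,1.2]]'
python3 - <<'E'
from h import *
T=Tt();print('tip frame',fr((T@[-.101,0,-.019,1])[:3]),get_state()['wrist_force'])
p=cam('scene'); save(p,'scene13.png',(280,150,430,270),5)
E
```

```text
clock: 12.85
tcp_pos: [0.5661, -0.0854, 0.0762]
orientation: [-0.0, 0.777, 0.63, -0.0]
wrist_force: [0.6, 0.5, -0.3]
finger_gap: 0.0144
tip frame [ 0.01288586 -0.00119434  0.09520923] [ 0.60899936  0.50474693 -0.32248315]
```

View pics/scene13.png

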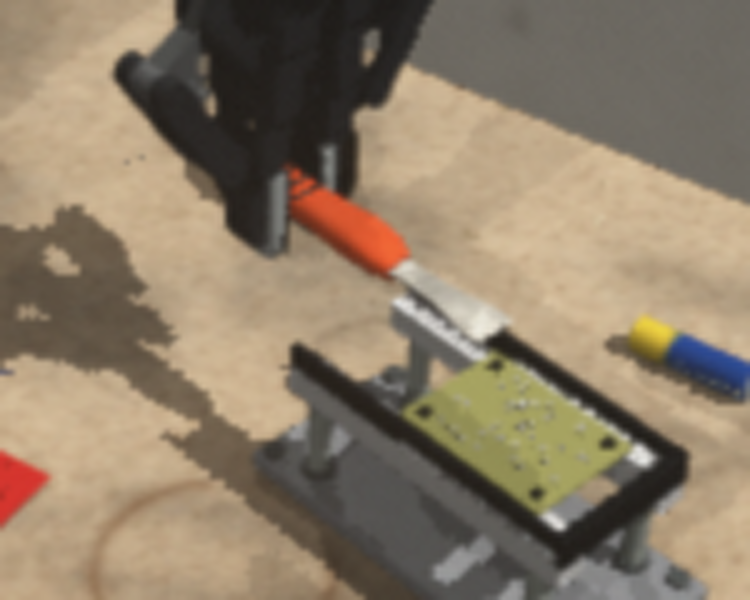

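```bash
python3 -m inch '[[0.5,0,-1.5,0,0,0,1.2],[2,0,-2,0,0,0,1.2],[3.5,0,-1.5,0,0,0,1.2],[3,0,0,0,0,0,1.2],[0,0,0,0,0,0,1.2]]'
python3 - <<'E'
from h import *
T=Tt();print(T.round(3))
p=cam('top'); save(p,'top14.png',(225,165,425,245),4)
C=cloud(p).reshape(-1,3); F=(C-O)@np.stack([fx,fy,[0,0,1]],1); c=p['pixels'].reshape(-1,3).astype(int)
k=(F[:,0]>-.02)&(F[:,0]<.068)&(abs(F[:,1])<.025)&(F[:,2]>.055)&(F[:,2]<.07)&(c[:,1]>c[:,2]*1.4)
Q=F[k]; print(k.sum(),Q.min(0),Q.max(0),Q.mean(0)); A=np.c_[Q[:,:2],np.ones(len(Q))]; print(np.linalg.lstsq(A,Q[:,2],rcond=None)[0],cv2.minAreaRect((Q[:,:2]*1000).astype(np.float32)))
# lifter pose in hand: place plan
pre=TP.copy(); pre[:3,3]-=TP[:3,2]*.11
plan(pre,6)
E
```

```text
clock: 13.4
tcp_pos: [0.5857, 0.0062, 0.1272]
orientation: [0.0, 0.775, 0.632, 0.001]
wrist_force: [0.1, -0.5, -1.0]
finger_gap: 0.0147
[[ 0.202  0.979  0.002  0.586]
 [ 0.979 -0.202  0.001  0.006]
 [ 0.001  0.001 -1.     0.127]
 [ 0.     0.     0.     1.   ]]
577 [-0.00525588 -0.02383508  0.05606676] [0.06777948 0.02161693 0.06596211] [ 0.02495403 -0.00121357  0.06102248]
[ 0.00048615 -0.00723536  0.06100157] ((31.27606964111328, -1.1105918884277344), (73.01985168457031, 45.45576095581055), 0.06431416422128677)
row x6: [ 3.09 -0.63 -0.73] [-0.51 -4.98 -1.91] |p|mm 32.4 deg 5.36
```

View pics/top14.png

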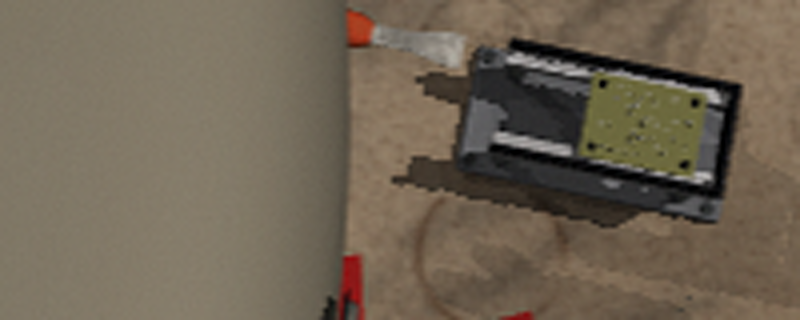

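```bash
python3 -m inch '[[3.09,-0.63,-0.73,-0.51,-4.98,-1.91,1.2],[3.09,-0.63,-0.73,-0.51,-4.98,-1.91,1.2],[3.09,-0.63,-0.73,-0.51,-4.98,-1.91,1.2],[3.09,-0.63,-0.73,-0.51,-4.98,-1.91,1.2],[3.09,-0.63,-0.73,-0.51,-4.98,-1.91,1.2]]'
python3 -m inch '[[3.09,-0.63,-0.73,-0.51,-4.98,-1.91,1.2],[0,0,0,0,0,0,1.2],[0,0,0,0,0,0,1.2],[0,0,0,0,0,0,1.2]]'
python3 - <<'E'
from h import *
T=Tt();print(T.round(4))
pre=TP.copy(); pre[:3,3]-=TP[:3,2]*.05
plan(pre,3)
p=cam('wrist'); save(p,'w15.png')
p=cam('scene'); save(p,'scene15.png',(190,110,310,206),6)
E
```

```text
clock: 13.95
tcp_pos: [0.5762, 0.1633, 0.136]
orientation: [0.155, 0.703, 0.677, -0.154]
wrist_force: [0.0, -0.7, -0.7]
finger_gap: 0.0142
clock: 14.35
tcp_pos: [0.5707, 0.193, 0.1287]
orientation: [0.182, 0.685, 0.682, -0.184]
wrist_force: [0.5, -0.9, -0.6]
finger_gap: 0.0142
[[ 3.700e-03  1.000e+00 -2.700e-03  5.707e-01]
 [ 8.662e-01 -4.600e-03 -4.998e-01  1.930e-01]
 [-4.998e-01 -5.000e-04 -8.662e-01  1.287e-01]
 [ 0.000e+00  0.000e+00  0.000e+00  1.000e+00]]
row x3: [ 0.07 -0.03  1.94] [-0.05 -0.01 -0.07] |p|mm 19.5 deg 0.09
```

View pics/scene15.png

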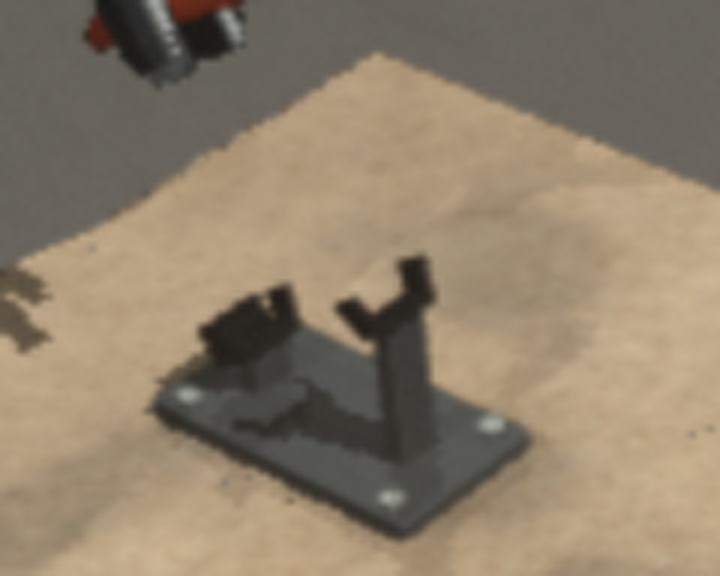

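View pics/w15.png

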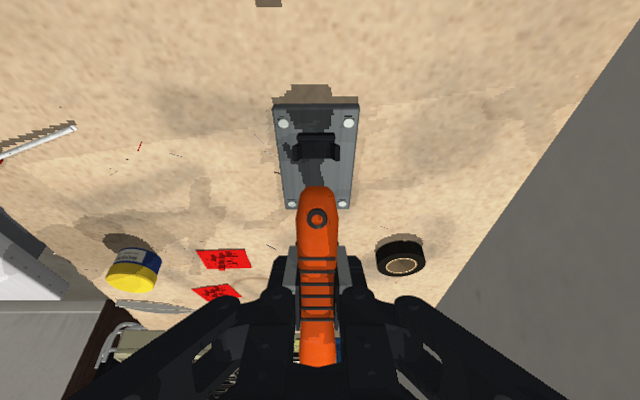

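```bash
python3 -m inch '[[0.07,-0.03,1.9,-0.05,0,-0.07,1.2],[0.07,-0.03,1.9,-0.05,0,-0.07,1.2],[0.07,-0.03,1.9,-0.05,0,-0.07,1.2],[0,0,0,0,0,0,1.2],[0,0,0,0,0,0,1.2]]'
python3 - <<'E'
from h import *
print(Tt().round(4),get_state()['wrist_force']); plan(TP,4)
p=cam('wrist'); save(p,'w16.png')
E
```

```text
clock: 14.95
tcp_pos: [0.5697, 0.1663, 0.0792]
orientation: [0.183, 0.683, 0.683, -0.183]
wrist_force: [0.2, 0.1, -0.4]
finger_gap: 0.015
[[ 1.200e-03  1.000e+00 -1.000e-04  5.697e-01]
 [ 8.663e-01 -1.100e-03 -4.996e-01  1.663e-01]
 [-4.996e-01  5.000e-04 -8.663e-01  7.920e-02]
 [ 0.000e+00  0.000e+00  0.000e+00  1.000e+00]] [ 0.24159768  0.09934479 -0.35871777]
row x4: [0.02 0.   1.3 ] [-0.   -0.01 -0.02] |p|mm 13.0 deg 0.02
```

View pics/w16.png

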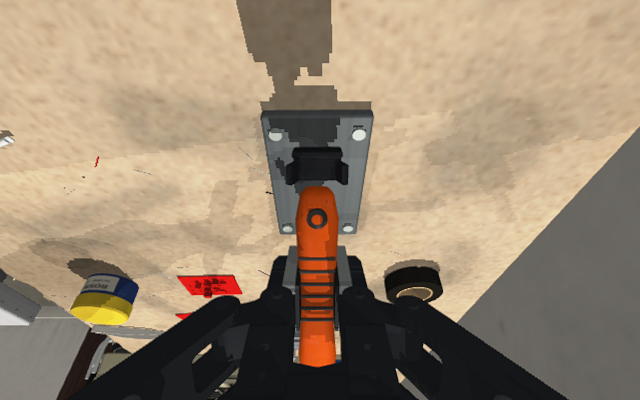

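Lined up (handle ring at (317,218), rear saddle centred at (318,165)). Lowering.

```bash
python3 -m inch '[[0.02,0,1.5,0,0,0,1.2],[0.02,0,1.5,0,0,0,1.2],[0.02,0,1.2,0,0,0,1.2],[0,0,0.6,0,0,0,1.2],[0,0,0.35,0,0,0,1.2]]'
python3 -m inch '[[0,0,0,0,0,0,1.2],[0,0,0,0,0,0,1.2]]'
python3 - <<'E'
from h import *
T=Tt();print(T[:3,3].round(4),get_state()['wrist_force']); plan(TP,1)
p=cam('wrist'); save(p,'w17.png')
E
```

```text
clock: 15.5
tcp_pos: [0.5696, 0.1422, 0.0334]
orientation: [0.183, 0.683, 0.683, -0.183]
wrist_force: [0.5, 0.6, -0.3]
finger_gap: 0.0142
clock: 15.7
tcp_pos: [0.5698, 0.1426, 0.0338]
orientation: [0.183, 0.683, 0.684, -0.182]
wrist_force: [0.9, 1.1, -0.1]
finger_gap: 0.0143
[0.5698 0.1426 0.0338] [ 0.86175171  1.12317709 -0.08159891]
row x1: [-0.16 -0.    0.09] [ 0.08 -0.03  0.05] |p|mm 1.8 deg 0.1
```

View pics/w17.png

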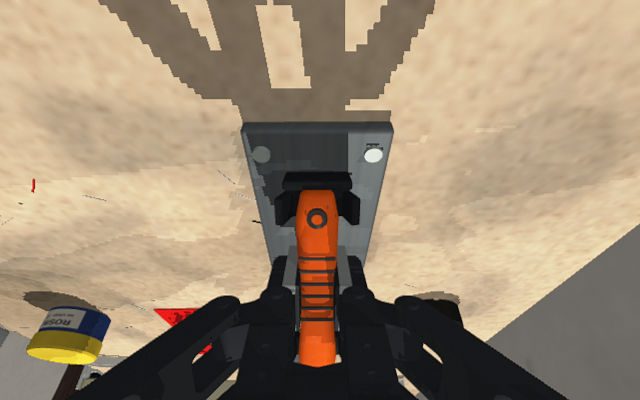

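```bash
python3 -m inch '[[-0.13,0,0.09,0,0,0,1.2],[0,0,0,0,0,0,1.2],[0,0,0,0,0,0,2.5],[0,0,0,0,0,0,5],[0,0,0,0,0,0,5]]'
python3 -m inch '[[0,0,0,0,0,0,5],[0,0,0,0,0,0,5],[0,0,-1,0,0,0,5],[0,0,-2,0,0,0,5],[0,0,-3,0,0,0,5]]'
python3 -m inch '[[0,0,-4,0,0,0,5],[0,0,-4,0,0,0,5],[0,0,-3,0,0,0,5],[0,0,0,0,0,0,5],[0,0,0,0,0,0,5]]'
python3 - <<'E'
from h import *
print(Tt().round(3))
p=cam('wrist'); save(p,'w18.png')
p=cam('scene'); save(p,'scene18.png',(200,110,440,290),3.3)
p=cam('top'); np.savez('top18.npz',pixels=p['pixels'],depth=p['depth'],mtx=p['mtx'],W=p['W']); save(p,'top18.png',(180,130,440,230),3)
E
```

```text
clock: 16.25
tcp_pos: [0.5694, 0.1407, 0.0332]
orientation: [0.183, 0.683, 0.683, -0.183]
wrist_force: [0.4, -1.1, -0.6]
finger_gap: 0.0499
clock: 16.75
tcp_pos: [0.5684, 0.1704, 0.0851]
orientation: [0.182, 0.683, 0.683, -0.184]
wrist_force: [0.6, 1.2, 0.3]
finger_gap: 0.0496
clock: 17.25
tcp_pos: [0.5696, 0.2266, 0.1812]
orientation: [0.183, 0.682, 0.684, -0.182]
wrist_force: [-0.7, -0.0, -0.2]
finger_gap: 0.0499
[[-0.001  1.     0.003  0.57 ]
 [ 0.867  0.002 -0.499  0.227]
 [-0.499  0.002 -0.867  0.181]
 [ 0.     0.     0.     1.   ]]
```

View pics/scene18.png

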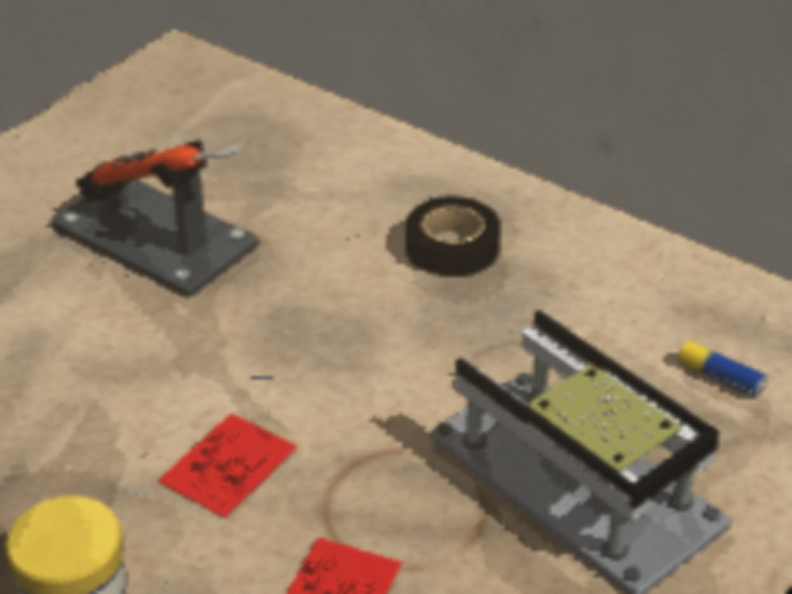

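View pics/w18.png

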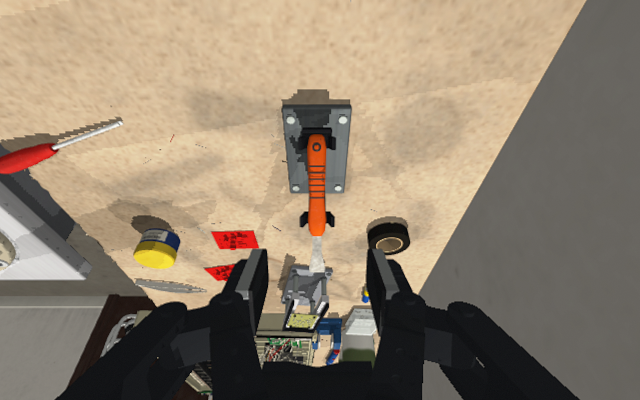

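View pics/top18.png

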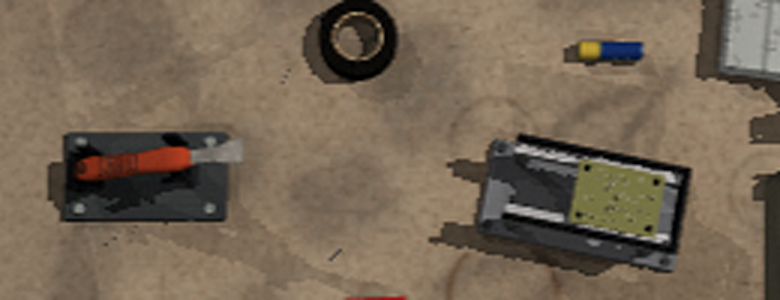

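```bash
python3 - <<'E'
from h import *
for n in ['top','top18']:
    p=dict(np.load(n+'.npz')); C=cloud(p).reshape(-1,3); c=p['pixels'].reshape(-1,3).astype(int)
    roi=(abs(C[:,0]-.57)<.1)&(abs(C[:,1]-.12)<.12)
    h=roi&(c[:,0]>c[:,1]*1.8)&(c[:,0]>90)&(C[:,2]>.03); Q=C[h]; m=Q.mean(0); V=np.linalg.svd(Q-m)[2][0]; print(n,m.round(4),V.round(3),Q.min(0).round(4),Q.max(0).round(4))
p=dict(np.load('top18.npz')); F=(cloud(p).reshape(-1,3)-O)@np.stack([fx,fy,[0,0,1]],1); c=p['pixels'].reshape(-1,3).astype(int)
k=(F[:,0]>-.02)&(F[:,0]<.066)&(abs(F[:,1])<.0245)&(F[:,2]>.055)&(F[:,2]<.07)&(c[:,1]>c[:,2]*1.4)&(c[:,1]>60)
lab=np.zeros(400*640,np.uint8); lab[k]=1; nn,L,st,_=cv2.connectedComponentsWithStats(lab.reshape(400,640)); i=1+st[1:,4].argmax(); Q=F[(L==i).ravel()]
print('board',Q.min(0),Q.max(0),cv2.minAreaRect((Q[:,:2]*1000).astype(np.float32))); A=np.c_[Q[:,:2],np.ones(len(Q))]; print(np.linalg.lstsq(A,Q[:,2],rcond=None)[0])
print(get_state()['qvel'].round(3))
E
```

```text
top [0.5687 0.1364 0.0666] [-0.01  -0.874  0.485] [0.561  0.1013 0.0384] [0.5766 0.1842 0.085 ]
top18 [0.5684 0.1369 0.066 ] [-0.011 -0.874  0.486] [0.5607 0.1015 0.0373] [0.5765 0.1869 0.0844]
board [-0.00554945 -0.02389847  0.0567219 ] [0.05560783 0.02186957 0.06537655] ((25.2011775970459, -0.9828891754150391), (61.14210891723633, 45.584197998046875), 0.571864902973175)
[-0.00208721 -0.00567149  0.06106922]
[-0.003  0.003 -0.003  0.002 -0.    -0.001]
```

Board: centre about 2 mm short of the seat along the rails and 1 mm off across them, and flat. The lifter lies within 1 mm of its start pose, with the same slope. Handing in.

```bash
python3 -c "
from workcell import workorder; print(workorder.hand_in())"
```

```text
the job is handed in; nothing more can be done
None
```

The green board now lies parts side down on the higher half of the frame, and the lifter is back in its stand. I handed the job in at about 17 s of the 51 s allowed; it reported no verdict.

I took the lifter from its stand, slid the blade about 18 mm under the board's left edge, and tipped the board over the step in an arc. I then laid the lifter back and let go. In every picture I took, the gripper was on the handle or clear of everything, never near the board.

| Last check (top camera) | Result |
|---|---|
| Board centre along the rails | about 2 mm short of the seat point |
| Board centre across the rails | about 1 mm off |
| Board flatness | flat to within about 0.5° |
| Board upper face (solder side up) | about 61 mm above the bench, as it should be |
| Lifter handle against its start pose | within 1 mm, slope unchanged, blade end up |

The tape and battery looked unmoved by eye; I didn't measure their positions. The gripper stood clear of everything at the end.

Two readings disagreed slightly. The scene camera read heights 1 to 1.5 mm higher than the top camera. My first measurement of the turned board also gave a wrong length because the colour mask picked up part of the frame; the figures above come from the corrected one.

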